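Clamp the tube rack on the shaker

ROBOT

A 7-joint arm with a two-finger parallel gripper is mounted at the origin on the work surface. World frame = base frame: x ahead of the robot, y to its left, z up, the work surface at z = 0. Lengths are in m, angles in rad, forces in N, time in s.
With the tool pointing down it reaches from about 0.425 to 1.025 m from the base axis. Payload 9.4 kg.
Tool frame: the origin (TCP) lies at the very end of the fingers, on their centre line; the grasp point (between the pads) lies 19 mm behind it; z points along the fingers, y is the line along which they close (so a half turn about z gives the same grasp; the last joint's range is limited). The gripper opens to 85 mm and grips with 20 to 120 N. Pads are 22 mm wide; open, the fingers measure 114 mm over their backs; the gripper's body (76 mm by 85 mm) begins 54 mm behind the grasp point. The pads swing forward as they close: fully open they stand 13 mm farther back than shut.
Start: joints at [1.241, 0.599, -0.003, 1.599, 0.002, 0.943, -0.08], TCP at [0.181, -0.702, 0.231] pointing down, gripper open.
Joint ranges: [-2.57, 2.57], [-0.35, 1.97], [-1.29, 1.29], [0.11, 2.56], [-1.05, 4.19], [0.11, 1.86], [-2.63, 2.63]. Speed limits (rad/s): [2.22, 2.22, 3.01, 3.01, 3.14, 3.14, 3.14].

INTERFACE

Orientations are given as a unit quaternion [x, y, z, w].
In Python, from cell import bot gives the robot as it stands.
- The arm moves only by the tool play_rows, never from a script. Its argument "moves" is a list of rows, each a list of 7 numbers: the shift along the tool's x, y, z normalised to -1 to 1, where 1 is 0.75 m, then the turn, a rotation vector about the tool's x, y, z normalised to -1 to 1, where 1 is 360 degrees, then the closure, from 0 (fully open) to 1 (shut). In form: [[tx, ty, tz, ax, ay, az, fingers], ...]. A call has 1 to 12 rows; each row is the pose to reach, as a shift and turn from the pose commanded when the call began, along the tool's axes at that moment, turning the shorter way round; what a row does not reach only later rows make up. A row lasts 1/8 s, in which the tool goes at most 62.5 mm and 10.7 degrees, less where a joint would pass 70% of its speed; a pose out of reach is approached as far as the arm can. A call with a number of a shift or a turn outside -1 to 1 is refused whole. A call with a gripper value outside its range is refused whole. The fingers move at their own pace and stop on an object; the grip force is fixed at half the most. Time passes only in rows, so rows that repeat a pose let the fingers close. It gives the time, the measured TCP pose, the force, the opening and the grip force at its end, in the units of the state.
- bot.observe(): the state, without advancing time (a new reading comes with each control period).
- bot.read_camera(name): name is "side" or "top" or "wrist"; returns a dict with "pixels" (400x640x3 uint8, red, green, blue), "K" (3x3 intrinsics, pixels), "D" ([k1, k2, p1, p2, k3] as OpenCV has them; the pictures are not rectified), "xyz" and "rotation" of the camera in the world. Camera axes: x right, y up, looking along -z (the intrinsics and any distortion apply to the point x, -y, -z); pixel columns grow to the right and rows downward; lengths in m; the calibration is good to about 2 mm. A picture is of the moment at which its call begins. There is no depth.
- bot.hand_in(): hands the job in; it is judged then, once.
The state is a dict: "time": time; "q": joint angles; "qd": joint speeds; "tau": joint torques, N m; "tool_pos": TCP position; "orientation": TCP orientation; "ft_force": force on the tool from outside, world axes, zero at the start; "ft_torque": the same for the moment, N m; "gripper_width": opening from 0.0 (shut) to 1.0 (fully open); "gripper_force": force on a finger pad.
Only numpy, scipy, OpenCV 4.12 (cv2) and the standard library are available. Lean on these libraries where they do the work, as an engineer would, in place of code of your own. Each camera call takes 0.05 s, during which the arm holds its last target. There are 200 camera calls.

TASK

On the shaker that carries the tube rack, slide the rack along its track with your fingertips until it is fully home against the end stop, then push that shaker's clamp lever over past its dead point so that it snaps down into lock on the rack. Only push: do not lift or tip the rack. Leave the empty shaker's clamp open, and do not disturb the other things on the bench.

Things in the scene. Friction and masses are not known exactly. Their poses are not given: they have to be found in the camera images.
- dock: The shaker that carries the tube rack: fixed lab shaker, grey housing, platform 200 (x) by 220 (y) mm, its top 60 mm above the bench. Origin: centre of its underside, on the bench; z up, x from its control-knob front (robot side) to the end stop, y left. The rack's track runs along x at y = -69.5 mm between 12 mm high rails. The clamp's steel stand, 69 mm above the platform, is at x 16 to 49, y 8 to 42 mm.
- dock_lever (a joint): Clamp lever on the shaker that carries the rack, pivoting about the shaker's x axis at (32.5, 25, 120) mm in its frame. 0 = open, leaning 30 deg from upright to the shaker's -y; grows as it is pushed to +y (upright 0.52). Below its dead point, 0.70, a spring throws it back to 0 (peak about 10 N at 65 mm from the pivot); past it the spring snaps it to the lock stop, 1.92, lying out along +y, 10 deg above level.
- dock_pivot (a point): Pivot of the lever, on the shaker that carries the rack: at (32.5, 25, 120) mm in its frame. The lever is a straight steel rod 12 mm thick, swinging in the plane x = 32.5 mm.
- dock_ball (a point): Centre of the 24 mm black ball on the end of that lever, 100 mm from the pivot; moves with the lever. Shaker frame: open (32.5, -25, 207) mm, locked (32.5, 123, 137) mm.
- dock_stop (a point): Centre of the face of the upright end stop of the rack's track, 45 mm high, 70 mm wide: shaker frame (70, -69.5, 82) mm.
- dock_foot: Rubber pressing foot of that clamp, 17 mm wide, on an arm over the track side at shaker (32.5, -30) mm. Origin at the centre of its underside: 98 mm above the bench when open; the lever drives it down 10 mm on to the rack's side tab.
- rack_mid (a point): Green tube rack, 0.25 to 0.5 kg, loose on the track: block 75 (x) by 55 by 50 (z) mm with white-capped tubes up to 80 mm over its underside, and a 30 mm wide tab on its +y side, 18 to 28 mm up. Point: centre of the block, 25 mm up; axes as the shaker's. Starts 25 to 45 mm short of the stop; home at shaker x = 32.5 mm. Slides under 2 to 4 N on its flat -x face.
- spare: The empty shaker, of the same make, to be left as it is: fixed lab shaker, grey housing, platform 200 (x) by 220 (y) mm, its top 60 mm above the bench. Origin: centre of its underside, on the bench; z up, x from its control-knob front (robot side) to the end stop, y left. The rack's track runs along x at y = -69.5 mm between 12 mm high rails. The clamp's steel stand, 69 mm above the platform, is at x 16 to 49, y 8 to 42 mm.
- spare_lever (a joint): Clamp lever on the empty shaker, pivoting about the shaker's x axis at (32.5, 25, 120) mm in its frame. 0 = open, leaning 30 deg from upright to the shaker's -y; grows as it is pushed to +y (upright 0.52). Below its dead point, 0.70, a spring throws it back to 0 (peak about 10 N at 65 mm from the pivot); past it the spring snaps it to the lock stop, 1.92, lying out along +y, 10 deg above level.
- spare_ball (a point): Centre of the black ball on the end of the empty shaker's lever.
- beaker: Bystander: loose translucent plastic beaker, 68 mm across, 85 mm tall, between the shakers; origin under its centre.
- dropper: Bystander: loose small black bottle, 32 mm across, 62 mm tall, standing on the front left of the rack's shaker platform; origin under its centre.
- vial: Bystander: loose small amber vial, 28 mm across, 55 mm tall, on the front left of the empty shaker's platform; origin under its centre.
- amber: Bystander: loose amber bottle with brass cap, 60 mm across, 110 mm tall, beyond the shakers; origin under its centre.
- flask: Bystander: loose conical glass flask, 76 mm across, 105 mm tall, between the shakers; origin under its centre.
- matchbox: Bystander: loose small cardboard box, 53 x 36 x 14 mm, lying between the shakers at the robot side; origin under its centre.
- cup: Bystander: loose translucent plastic cup, 72 mm across, 80 mm tall, beyond the shakers; origin under its centre.
Not all that is in view belongs to the job. What is shaped like the part that bears rack_mid but purple is not meant.

How it is judged:
By the outcome, as a careful person would: the job done as asked, in the order asked, and still so for the second after the job is handed in, with the robot touching nothing.
It also fails if it takes over 40 s, if anything falls off the work surface, if the arm or the gripper's body presses on something with over 40 N, if the wrist force passes 120 N, or if a joint passes its speed limit or range.

## Working session

There is one attempt and no reset: what is moved stays moved. The work goes in short steps, Python scripts to look and compute and a tool call to move; the robot and the scene stay as the last step left them, time stands still between calls to the robot, and variables do not carry over. Pictures are saved under pics/ and viewed, at most 10 in all, crops included, and the job is handed in when it is done.

Besides the shell and the picture viewer there is one more tool, called as a command line: name --pt "numbers of a row" for each row, then --argument value for the rest. play_rows: Moves the arm, as the interface text tells. Scaled input: -1 to 1 covers 0.75 m each way for a shift and 360 degrees each way for a turn. Its arguments: {"type":"object","properties":{"moves":{"type":"array","items":{"type":"array","items":{"type":"number","minimum":-1,"maximum":1}}}},"required":["moves"]}

```bash
mkdir -p pics
python3 - <<'E'
from cell import bot
import cv2
s=bot.observe();print({k:s[k] for k in('time','tool_pos','orientation','ft_force')})
for n in('top','side'):
    c=bot.read_camera(n);cv2.imwrite(f'pics/{n}0.png',c['pixels'][:,:,::-1]);print(n,c['K'],c['D'],c['xyz'],c['rotation'])
E
```

```text
{'time': 0.0, 'tool_pos': array([ 0.1812103 , -0.70149195,  0.23042003]), 'orientation': array([ 9.92020244e-01,  1.26076315e-01, -1.49560197e-04, -7.59218839e-04]), 'ft_force': array([-0.14893914, -0.25724489,  0.45258627])}
top [[443.24171076   0.         320.79165823]
 [  0.         443.24171076 200.76086732]
 [  0.           0.           1.        ]] [-0.03873964  0.          0.          0.          0.        ] [ 0.36582339 -0.05493887  1.1596081 ] [-0.07590763  0.08277474  0.75263714 -0.64878634]
side [[391.56387071   0.         319.26491764]
 [  0.         391.56387071 197.75603996]
 [  0.           0.           1.        ]] [-0.03122613  0.          0.          0.          0.        ] [0.05802184 0.5670934  0.81644364] [-0.15264858  0.40009389  0.85143924 -0.30277798]
```

View pics/top0.png

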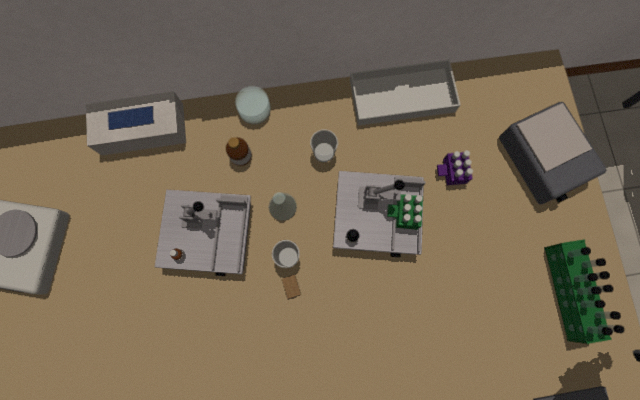

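View pics/side0.png

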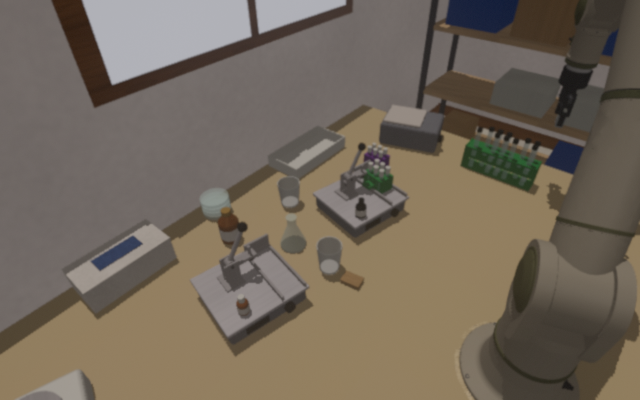

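The top view shows the rack's shaker at (380,213), with the green white-capped rack at (409,211), and the empty shaker at (205,232). The other racks are purple (457,168) and a big green one with black caps on the bench (580,290). The green one on the track is the one meant. I'll confirm it in an enlarged crop.

```bash
cat > h.py <<'E'
import numpy as np,cv2
from scipy.spatial.transform import Rotation as R
def proj(c,P):
    Rm=R.from_quat(c['rotation']).as_matrix() if np.size(c['rotation'])==4 else c['rotation']
    p=(np.atleast_2d(P)-c['xyz'])@Rm*[1,-1,-1]
    return cv2.projectPoints(p.reshape(-1,1,3),np.zeros(3),np.zeros(3),c['K'],c['D'])[0][:,0]
def ray(c,uv,z):
    u=cv2.undistortPoints(np.float64(uv).reshape(-1,1,2),c['K'],c['D'])[:,0]
    d=np.c_[u[:,0],-u[:,1],-np.ones(len(u))]@R.from_quat(c['rotation']).as_matrix().T
    return c['xyz']+d*((z-c['xyz'][2])/d[:,2])[:,None]
E
python3 - <<'E'
from cell import bot
from h import *
c=bot.read_camera('top');im=c['pixels'][:,:,::-1]
cv2.imwrite('pics/c1.png',cv2.resize(im[160:265,320:460],None,fx=5.7,fy=5.7,interpolation=cv2.INTER_CUBIC))
print(ray(c,[[339,173],[424,178],[334,251],[422,255]],.06))
E
```

```text
[[ 0.68164626 -0.14165988  0.06      ]
 [ 0.63598585 -0.35622492  0.06      ]
 [ 0.48451486 -0.098047    0.06      ]
 [ 0.44231651 -0.3122107   0.06      ]]
```

View pics/c1.png

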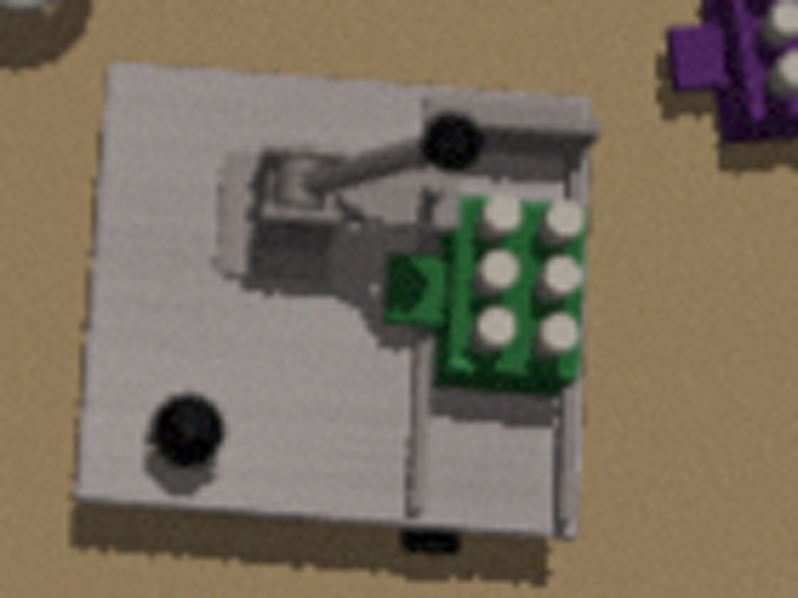

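The crop confirms it: the green rack sits on the track with its tab toward the stand. The black lever ball is at crop (452,140) and the dropper at (187,430).

Run:
```python
from cell import bot
from h import *
from scipy.optimize import least_squares
c=bot.read_camera('top')
px=lambda a:np.array(a)/5.7-.5+.5/5.7+[320,160]
uv=px([[108,65],[592,98],[78,498],[575,537],[452,140]])
L=np.array([[.1,.11,.06],[.1,-.11,.06],[-.1,.11,.06],[-.1,-.11,.06],[.0325,-.025,.207]])
def W(p,L): return R.from_euler('z',p[2]).apply(L)+[p[0],p[1],0]
f=lambda p:(proj(c,W(p,L))-uv).ravel()
r=least_squares(f,[.56,-.225,0]);p=r.x;print(p,r.fun.reshape(-1,2).round(2))
inv=lambda P:R.from_euler('z',-p[2]).apply(P-[p[0],p[1],0])
print('rack',inv(ray(c,px([[528.7,273.3]]),.14)),'frontlow',inv(ray(c,px([[437,385],[560,392]]),.07)),'dropper',inv(ray(c,px([[187,430]]),.122)))
for n,l in dict(ball=[.0325,-.025,.207],piv=[.0325,.025,.12],stop=[.07,-.0695,.082],home=[.0325,-.0695,.085]).items():print(n,W(p,[l])[0].round(4))
print(np.degrees(p[2]))
cs=bot.read_camera('side');print(proj(cs,W(p,L)).round(1))
cv2.imwrite('pics/s1.png',cv2.resize(cs['pixels'][130:240,300:420,::-1],None,fx=5,fy=5,interpolation=cv2.INTER_CUBIC))
```

```text
[ 0.56717062 -0.22595078 -0.2257614 ] [[-0.2  -0.76]
 [-0.02 -0.23]
 [-0.55  0.24]
 [ 0.75  0.18]
 [ 0.    0.42]]
rack [[-0.00215056 -0.06909833  0.14      ]] frontlow [[-0.03914684 -0.04386846  0.07      ]
 [-0.03812848 -0.09759434  0.07      ]] dropper [[-0.07527852  0.06647465  0.122     ]]
ball [ 0.5932 -0.2576  0.207 ]
piv [ 0.6044 -0.2089  0.12  ]
stop [ 0.6198 -0.3094  0.082 ]
home [ 0.5833 -0.301   0.085 ]
-12.93517520777059
[[312.5 193. ]
 [365.  167.5]
 [355.4 228. ]
 [409.6 196.8]
 [362.  146.8]]
```

View pics/s1.png

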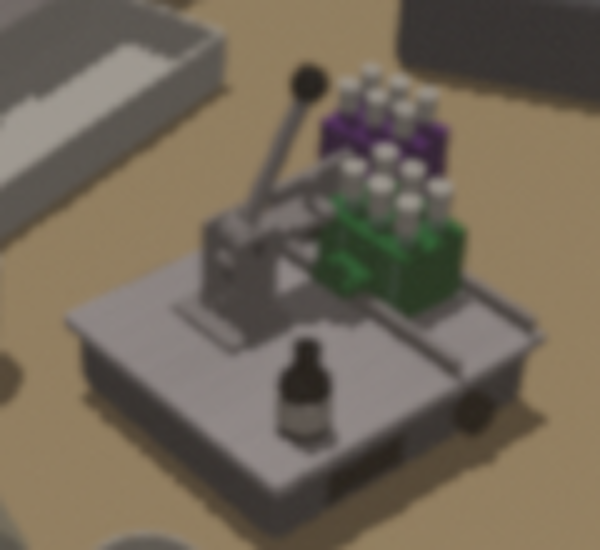

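```bash
cat > plan.py <<'E'
import sys
from cell import bot
from h import *
D=(.56717,-.22595,-.22576)
Rd=R.from_euler('z',D[2])
def go(*T):
    "T: (x,y,z mm in dock frame, lean deg)"
    s=bot.observe();R0=R.from_quat(s['orientation']);t0=s['tool_pos']
    print('dock now',(Rd.inv().apply(t0-[D[0],D[1],0])*1000).round(1),'F dock',Rd.inv().apply(s['ft_force']).round(1),s['time'],s['gripper_width'])
    for x,y,z,l in T:
        a=np.radians(l)
        M=Rd*R.from_matrix(np.array([[np.cos(a),0,np.sin(a)],[0,-1,0],[np.sin(a),0,-np.cos(a)]]))
        P=Rd.apply([x/1e3,y/1e3,z/1e3])+[D[0],D[1],0]
        print((x,y,z,l),np.r_[R0.inv().apply(P-t0)/.75,(R0.inv()*M).as_rotvec()/(2*np.pi)].round(4).tolist())
if __name__=='__main__': go(*eval(sys.argv[1]))
E
python3 plan.py '[(-85,-69.5,230,20)]'
```

```text
dock now [-269.6 -550.1  230.9] F dock [-0.6  0.6  0.1] 0.25 1.0010504030743173
(-85, -69.5, 230, 20) [0.5136, -0.4555, 0.0014, -0.0134, 0.0545, 0.0754]
```

play_rows --pt "0.5136 -0.4555 0.0014 -0.0134 0.0545 0.0754 1" --pt "0.5136 -0.4555 0.0014 -0.0134 0.0545 0.0754 1" --pt "0.5136 -0.4555 0.0014 -0.0134 0.0545 0.0754 1" --pt "0.5136 -0.4555 0.0014 -0.0134 0.0545 0.0754 1" --pt "0.5136 -0.4555 0.0014 -0.0134 0.0545 0.0754 1" --pt "0.5136 -0.4555 0.0014 -0.0134 0.0545 0.0754 1" --pt "0.5136 -0.4555 0.0014 -0.0134 0.0545 0.0754 1" --pt "0.5136 -0.4555 0.0014 -0.0134 0.0545 0.0754 1" --pt "0.5136 -0.4555 0.0014 -0.0134 0.0545 0.0754 1" --pt "0.5136 -0.4555 0.0014 -0.0134 0.0545 0.0754 1" --pt "0.5136 -0.4555 0.0014 -0.0134 0.0545 0.0754 1" --pt "0.5136 -0.4555 0.0014 -0.0134 0.0545 0.0754 1"

```text
time: 1.75
tool_pos: [0.4679, -0.2764, 0.2302]
orientation: [0.978, -0.112, 0.173, 0.02]
ft_force: [0.4, 1.0, 0.6]
gripper_width: 0.001
gripper_force: 0.0
```

```bash
python3 plan.py '[(-80,-69.5,72,20),(-55,-69.5,72,20),(-20,-69.5,72,20),(-12,-69.5,72,20)]'; python3 -c "
from cell import bot;import cv2
c=bot.read_camera('wrist');cv2.imwrite('pics/w1.png',c['pixels'][:,:,::-1])"
```

```text
dock now [-85.5 -71.4 230.2] F dock [0.1 1.  0.6] 1.75 0.0014205196339842844
(-80, -69.5, 72, 20) [-0.0653, -0.0027, 0.2007, 0.0003, -0.0, -0.0004]
(-55, -69.5, 72, 20) [-0.034, -0.0028, 0.2121, 0.0003, -0.0, -0.0004]
(-20, -69.5, 72, 20) [0.0099, -0.0029, 0.2281, 0.0003, -0.0, -0.0004]
(-12, -69.5, 72, 20) [0.0199, -0.003, 0.2317, 0.0003, -0.0, -0.0004]
```

View pics/w1.png

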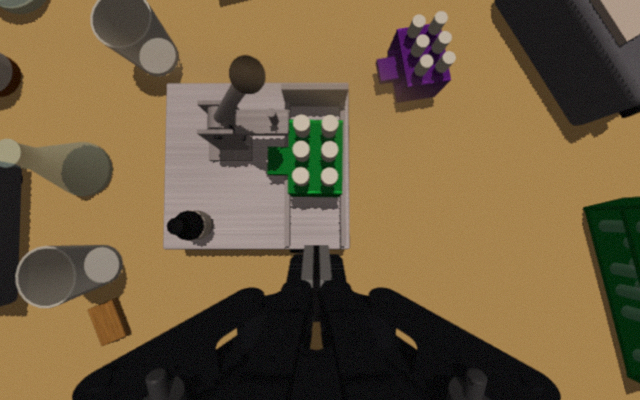

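The fingertips at (316,250) line up with the rack's front face at (315,190), and the shaker looks square to the tool.

play_rows --pt "-0.065 -0.0027 0.2 0 0 0 1" --pt "-0.065 -0.0027 0.2 0 0 0 1" --pt "-0.065 -0.0027 0.2 0 0 0 1" --pt "-0.065 -0.0027 0.2 0 0 0 1" --pt "-0.034 -0.0028 0.212 0 0 0 1" --pt "-0.024 -0.0028 0.2155 0 0 0 1" --pt "-0.014 -0.0028 0.219 0 0 0 1" --pt "-0.006 -0.0029 0.222 0 0 0 1" --pt "0.002 -0.0029 0.225 0 0 0 1"

```text
time: 2.92
tool_pos: [0.5379, -0.2949, 0.0934]
orientation: [0.982, -0.111, 0.154, 0.011]
ft_force: [-3.0, -0.7, 2.3]
gripper_width: -0.001
gripper_force: 1.8
```

```bash
python3 plan.py '[(-24,-69.5,72,20),(-20,-69.5,72,20),(-16,-69.5,72,20),(-14,-69.5,72,20),(-12,-69.5,72,20),(-10,-69.5,72,20)]'
```

```text
dock now [-13.1 -73.8  93.4] F dock [-2.7 -1.3  2.3] 2.925 -0.001217283150710894
(-24, -69.5, 72, 20) [-0.0226, -0.0054, 0.0227, -0.002, 0.0061, -0.0002]
(-20, -69.5, 72, 20) [-0.0175, -0.0054, 0.0244, -0.002, 0.0061, -0.0002]
(-16, -69.5, 72, 20) [-0.0124, -0.0054, 0.026, -0.002, 0.0061, -0.0002]
(-14, -69.5, 72, 20) [-0.0099, -0.0054, 0.0268, -0.002, 0.0061, -0.0002]
(-12, -69.5, 72, 20) [-0.0074, -0.0054, 0.0276, -0.002, 0.0061, -0.0002]
(-10, -69.5, 72, 20) [-0.0048, -0.0054, 0.0284, -0.002, 0.0061, -0.0002]
```

```bash
python3 - <<'E'
from cell import bot;import cv2
s=bot.observe();print(s['q'].round(3),s['ft_force'],s['time'],s['qd'].round(3))
c=bot.read_camera('side');cv2.imwrite('pics/s2.png',cv2.resize(c['pixels'][110:240,290:430,::-1],None,fx=4.5,fy=4.5,interpolation=cv2.INTER_CUBIC))
E
python3 plan.py '[]'
```

```text
[ 0.44   0.596  0.019  2.192 -1.045  0.107 -0.313] [-2.9635957  -0.68478726  2.2727147 ] 2.925 [-0.044  0.056  0.018 -0.072  0.001 -0.    -0.025]
dock now [-13.  -73.7  93. ] F dock [-4.6 -0.3  0.9] 2.975 -0.0010783944715807463
```

View pics/s2.png

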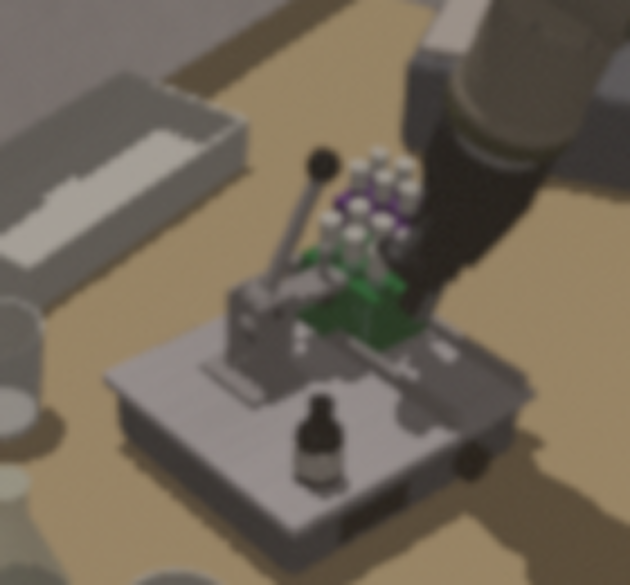

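Joint 6 is at its lower limit, so a 20° lean is too much this close to the base. I'll back off with a smaller lean, then look again.

```bash
python3 plan.py '[(-40,-74,100,14),(-60,-74,140,6),(-60,-76,140,5)]'
```

```text
dock now [-13.  -73.7  93. ] F dock [-4.6 -0.3  0.9] 2.975 -0.0010783944715807463
(-40, -74, 100, 14) [-0.0314, 0.0001, -0.0199, -0.0021, -0.0104, -0.0]
(-60, -74, 140, 6) [-0.0405, -0.0006, -0.0788, -0.0021, -0.0327, 0.0001]
(-60, -76, 140, 5) [-0.0405, 0.0021, -0.0789, -0.0021, -0.0354, 0.0001]
```

play_rows --pt "-0.031 0 -0.02 0 0 0 1" --pt "-0.031 0 -0.02 0 -0.01 0 1" --pt "-0.0405 0 -0.079 -0.002 -0.033 0 1" --pt "-0.0405 0 -0.079 -0.002 -0.033 0 1" --pt "-0.0405 0 -0.079 -0.002 -0.033 0 1" --pt "-0.0405 0 -0.079 -0.002 -0.033 0 1"

```text
time: 3.72
tool_pos: [0.4923, -0.2845, 0.1395]
orientation: [0.992, -0.111, 0.051, 0.005]
ft_force: [0.4, 0.3, 0.1]
gripper_width: 0.002
gripper_force: 0.0
```

Run:
```python
from cell import bot;from h import *
from plan import go
print(bot.observe()['q'].round(3))
for n in('top','wrist'):
    c=bot.read_camera(n);im=c['pixels'][:,:,::-1]
    if n=='top': a=cv2.resize(im[160:265,320:460],(800,600),interpolation=cv2.INTER_CUBIC)[:, :]; a=cv2.resize(a,(400,300))
    else: b=im
cv2.imwrite('pics/w2.png',np.hstack([a,cv2.resize(b,(400,250))[ :] if 0 else cv2.resize(b[:,80:613],(400,300))]))
go((-60,-78,76,5),(-35,-78,76,5),(-20,-78,76,5),(-16,-78,76,5))
```

```text
[ 0.029  0.582  0.606  2.141 -0.755  0.527 -0.592]
dock now [-60.6 -74.5 139.3] F dock [-0.1  0.9 -0.1] 3.825 -0.0014558827279226442
(-60, -78, 76, 5) [-0.0078, 0.0047, 0.0841, -0.0002, -0.0024, 0.0002]
(-35, -78, 76, 5) [0.0254, 0.0048, 0.0875, -0.0002, -0.0024, 0.0002]
(-20, -78, 76, 5) [0.0453, 0.0048, 0.0895, -0.0002, -0.0024, 0.0002]
(-16, -78, 76, 5) [0.0506, 0.0048, 0.0901, -0.0002, -0.0024, 0.0002]
```

View pics/w2.png

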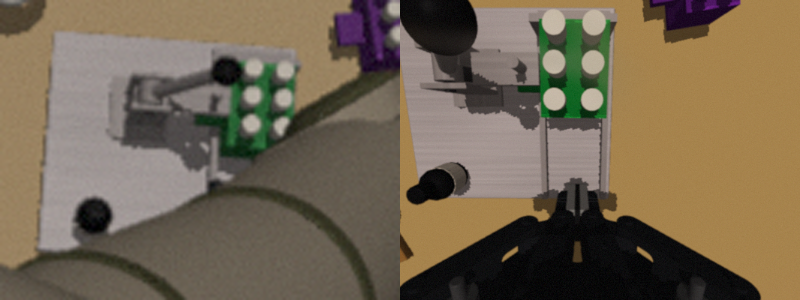

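The rack is now close to the stop, with its tab under the foot. I'll finish with a gentle low push.

play_rows --pt "-0.008 0.0047 0.084 0 0 0 1" --pt "-0.008 0.0047 0.084 0 0 0 1" --pt "0.0254 0.0048 0.0875 0 0 0 1" --pt "0.0354 0.0048 0.0885 0 0 0 1" --pt "0.0414 0.0048 0.089 0 0 0 1" --pt "0.0454 0.0048 0.0895 0 0 0 1" --pt "0.049 0.0048 0.09 0 0 0 1"

```text
time: 4.7
tool_pos: [0.5329, -0.2983, 0.0768]
orientation: [0.992, -0.112, 0.051, 0.006]
ft_force: [0.4, -0.4, 0.2]
gripper_width: -0.001
gripper_force: 0.0
```

```bash
python3 -c "
from cell import bot
from plan import go
print(bot.observe()['q'].round(3));go((-14,-78,76,5),(-12,-78,76,5),(-10,-78,76,5),(-8,-78,76,5))"
```

```text
[ 0.1    0.704  0.504  2.08  -0.853  0.464 -0.534]
dock now [-17.2 -78.2  76.8] F dock [ 0.5 -0.3  0.2] 4.7 -0.0008425889048776693
(-14, -78, 76, 5) [0.0042, -0.0002, 0.0015, -0.0, -0.0023, 0.0002]
(-12, -78, 76, 5) [0.0069, -0.0002, 0.0017, -0.0, -0.0023, 0.0002]
(-10, -78, 76, 5) [0.0095, -0.0002, 0.002, -0.0, -0.0023, 0.0002]
(-8, -78, 76, 5) [0.0122, -0.0002, 0.0023, -0.0, -0.0023, 0.0002]
```

play_rows --pt "0.004 0 0.001 0 0 0 1" --pt "0.007 0 0.001 0 0 0 1" --pt "0.0095 0 0.001 0 0 0 1" --pt "0.0095 0 0.001 0 0 0 1"

```text
time: 5.2
tool_pos: [0.5361, -0.2992, 0.0759]
orientation: [0.992, -0.112, 0.048, 0.005]
ft_force: [-12.3, 2.7, 8.4]
gripper_width: -0.001
gripper_force: 6.3
```

```bash
python3 plan.py '[(-8,-78,76,5),(-6,-78,76,5),(-4,-78,76,5)]'
```

```text
dock now [-13.9 -78.3  75.9] F dock [-12.6  -0.1   8.4] 5.2 -0.0007156085862094049
(-8, -78, 76, 5) [0.0078, -0.0004, 0.0006, -0.0003, -0.0014, 0.0]
(-6, -78, 76, 5) [0.0105, -0.0004, 0.0009, -0.0003, -0.0014, 0.0]
(-4, -78, 76, 5) [0.0131, -0.0004, 0.0011, -0.0003, -0.0014, 0.0]
```

It stalled at 12.6 N where home was expected, so the rack is against the stop. Next I'll retreat and move beside the lever ball.

```bash
python3 plan.py '[(-45,-78,80,5),(-45,-78,200,0),(32.5,-78,200,0)]'
```

```text
dock now [-13.9 -78.3  75.9] F dock [-12.6  -0.1   8.4] 5.2 -0.0007156085862094049
(-45, -78, 80, 5) [-0.0408, -0.0004, -0.0094, -0.0003, -0.0014, 0.0]
(-45, -78, 200, 0) [-0.0254, -0.0007, -0.1687, -0.0003, -0.0153, 0.0]
(32.5, -78, 200, 0) [0.0774, -0.0007, -0.1588, -0.0003, -0.0153, 0.0]
```

play_rows --pt "-0.02 0 0 0 0 0 1" --pt "-0.041 0 -0.009 0 0 0 1" --pt "-0.025 0 -0.169 0 -0.015 0 1" --pt "-0.025 0 -0.169 0 -0.015 0 1" --pt "-0.025 0 -0.169 0 -0.015 0 1" --pt "0.077 0 -0.159 0 -0.015 0 1" --pt "0.077 0 -0.159 0 -0.015 0 1" --pt "0.077 0 -0.159 0 -0.015 0 1"

```text
time: 6.2
tool_pos: [0.584, -0.3098, 0.1999]
orientation: [0.994, -0.112, 0.003, 0.0]
ft_force: [0.4, 0.1, -0.3]
gripper_width: 0.001
gripper_force: 0.0
```

```bash
python3 plan.py '[(32.5,-60,196,0),(32.5,-30,198,0),(32.5,0,200,0),(32.5,30,200,0),(32.5,45,196,0)]';python3 - <<'E'
from cell import bot;from h import *
print(bot.observe()['q'].round(3))
c=bot.read_camera('side')['pixels'][:,:,::-1];w=bot.read_camera('wrist')['pixels'][:,:,::-1]
cv2.imwrite('pics/l1.png',np.hstack([cv2.resize(c[110:240,290:430],(400,371),interpolation=cv2.INTER_CUBIC),cv2.resize(w[:,60:],(400,371))*1]))
E
```

```text
dock now [ 35.1 -78.  199.9] F dock [ 0.4  0.2 -0.3] 6.2 0.0009549616966118271
(32.5, -60, 196, 0) [-0.0035, -0.0239, 0.0051, -0.0, -0.001, 0.0003]
(32.5, -30, 198, 0) [-0.0034, -0.0639, 0.0025, -0.0, -0.001, 0.0003]
(32.5, 0, 200, 0) [-0.0033, -0.1039, -0.0002, -0.0, -0.001, 0.0003]
(32.5, 30, 200, 0) [-0.0032, -0.1439, -0.0002, -0.0, -0.001, 0.0003]
(32.5, 45, 196, 0) [-0.0032, -0.1639, 0.0052, -0.0, -0.001, 0.0003]
[-0.076  0.674  0.788  1.821 -0.605  0.898 -0.8  ]
```

View pics/l1.png

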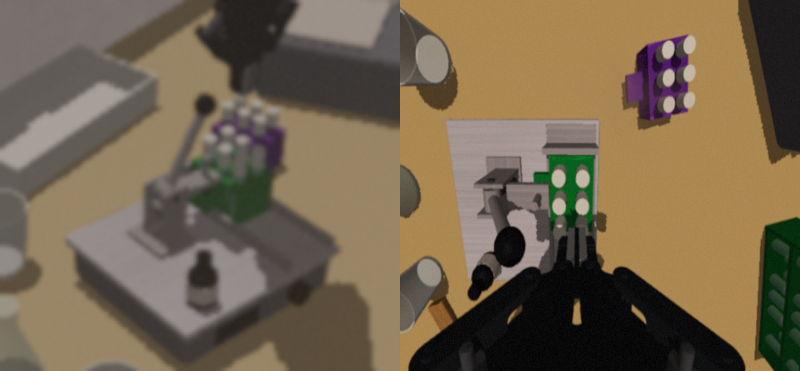

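The rack sits against the stop at (570,155), and the shut fingers are level with the ball on its rack side. Now I'll push the lever to +y.

play_rows --pt "-0.0035 -0.024 0.005 0 0 0 1" --pt "-0.0035 -0.044 0.003 0 0 0 1" --pt "-0.0035 -0.064 0.002 0 0 0 1" --pt "-0.0035 -0.084 0 0 0 0 1" --pt "-0.0035 -0.104 0 0 0 0 1" --pt "-0.0035 -0.12 0 0 0 0 1" --pt "-0.0035 -0.135 0 0 0 0 1" --pt "-0.0035 -0.15 0 0 0 0 1" --pt "-0.0035 -0.16 0 0 0 0 1" --pt "-0.0035 -0.16 0 0 0 0 1"

```text
time: 7.55
tool_pos: [0.6085, -0.1916, 0.2007]
orientation: [0.994, -0.111, 0.004, 0.0]
ft_force: [-0.1, 0.5, 0.4]
gripper_width: 0.002
gripper_force: 0.0
```

```bash
python3 plan.py '[(32.5,0,290,0),(-60,-150,290,0),(-60,-330,290,0)]';python3 - <<'E'
from cell import bot;from h import *
print(bot.observe()['q'].round(3))
c=bot.read_camera('side')['pixels'][:,:,::-1];w=bot.read_camera('wrist')['pixels'][:,:,::-1]
cv2.imwrite('pics/l2.png',np.hstack([cv2.resize(c[110:240,290:430],(400,371),interpolation=cv2.INTER_CUBIC),cv2.resize(w[:,60:],(400,371))*1]))
E
```

```text
dock now [ 32.6  42.8 200.7] F dock [-0.3  0.4  0.4] 7.55 0.001752160559961919
(32.5, 0, 290, 0) [0.0006, 0.057, -0.1191, -0.0, -0.0012, 0.0004]
(-60, -150, 290, 0) [-0.1233, 0.2566, -0.12, -0.0, -0.0012, 0.0004]
(-60, -330, 290, 0) [-0.1239, 0.4966, -0.1201, -0.0, -0.0012, 0.0004]
[-0.287  0.654  0.814  1.875 -0.616  0.875 -0.96 ]
```

View pics/l2.png

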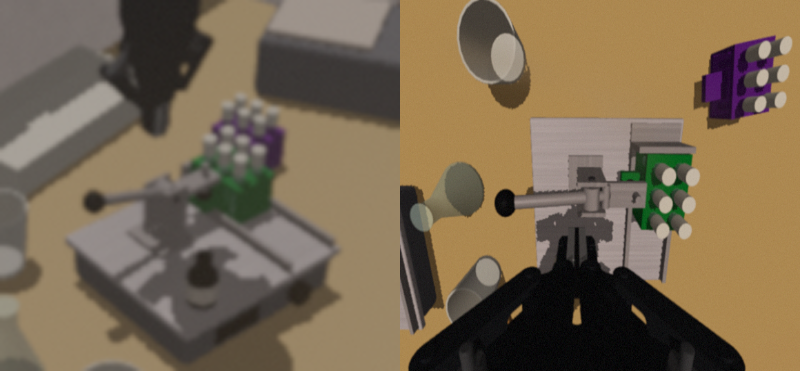

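The lever now lies out to +y, with its ball at (94,200) in the left panel. The rack is still at the stop. I'll lift clear, then verify.

play_rows --pt "0 0 -0.12 0 0 0 1" --pt "0 0 -0.12 0 0 0 1" --pt "-0.123 0.45 -0.12 0 0 0 1" --pt "-0.123 0.45 -0.12 0 0 0 1" --pt "-0.123 0.45 -0.12 0 0 0 1" --pt "-0.123 0.45 -0.12 0 0 0 1" --pt "-0.123 0.45 -0.12 0 0 0 1" --pt "-0.123 0.45 -0.12 0 0 0 1" --pt "-0.123 0.45 -0.12 0 0 0 1"

```text
time: 8.78
tool_pos: [0.439, -0.5045, 0.2907]
orientation: [0.993, -0.115, 0.004, 0.001]
ft_force: [0.1, 1.0, 0.6]
gripper_width: 0.0
gripper_force: 0.0
```

Run:
```python
from cell import bot;from h import *
from plan import D,Rd
c=bot.read_camera('top');W=lambda L:Rd.apply(L)+[D[0],D[1],0]
L=[[.0325,.123,.137]]+[[.07,-.0695+.0275*s,.11] for s in(-1,1)]+[[-.005,-.0695+.0275*s,.11] for s in(-1,1)]
print(((proj(c,W(L))-[320,160])*5.7).round(0))
o=c['pixels'][160:265,320:460,::-1]
cv2.imwrite('pics/f.png',cv2.resize(o,None,fx=5.7,fy=5.7,interpolation=cv2.INTER_CUBIC))
cs=bot.read_camera('side');print('side ball',proj(cs,W(L[:1])))
i=bot.observe();print(i['time'],i['tool_pos'])
```

```text
[[ 68. 157.]
 [583. 127.]
 [455. 117.]
 [578. 297.]
 [449. 287.]]
side ball [[322.17027181 185.22158339]]
8.875 [ 0.44217704 -0.50115656  0.2900434 ]
```

View pics/f.png

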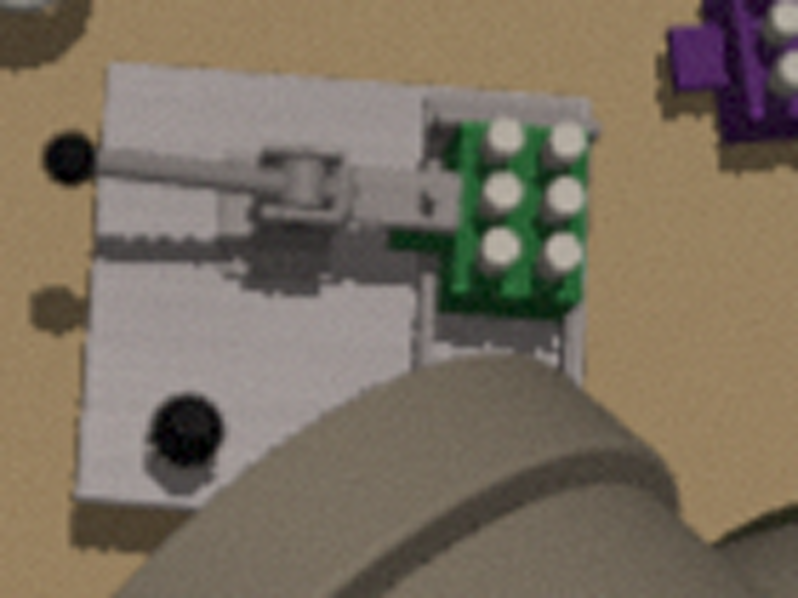

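Run:
```python
from cell import bot;from h import *
from plan import D,Rd
c=bot.read_camera('top');a=cv2.imread('pics/top0.png');b=c['pixels'][:,:,::-1]
inv=lambda P:Rd.inv().apply(P-[D[0],D[1],0])*1000
def caps(im,y0,y1):
    o=cv2.resize(im[y0:y1,400:424],None,fx=8,fy=8,interpolation=cv2.INTER_CUBIC).astype(int)
    m=((o.min(2)>165)).astype(np.uint8)
    n,_,st,ce=cv2.connectedComponentsWithStats(m)
    k=[i for i in range(1,n) if st[i,4]>500];print(st[k,4])
    return (ce[k]+.5)/8-.5+[400,y0]
for im,r in((a,(192,222)),(b,(179,209))):
    print(inv(ray(c,caps(im,*r),.14)).round(1)[:,:2].tolist())
P=lambda L:proj(c,Rd.apply(L)+[D[0],D[1],0]).round(2)
print('stop top/bot',P([[.07,-.05,.105],[.07,-.05,.06],[.07,-.08,.105]]),'rack back top home',P([[.07,-.05,.11],[.07,-.08,.11]]))
for x in(406,408,413): print(x,a[176:196,x].mean(1).round().astype(int).tolist(),(b[176:196,x]).tolist()[:12])
```

```text
[]Traceback (most recent call last):
  File "<stdin>", line 12, in <module>
  File "h.py", line 8, in ray
    u=cv2.undistortPoints(np.float64(uv).reshape(-1,1,2),c['K'],c['D'])[:,0]
      ~~~~~~~~~~~~~~~~~~~^^^^^^^^^^^^^^^^^^^^^^^^^^^^^^^^^^^^^^^^^^^^^^
cv2.error: OpenCV(4.12.0) /io/opencv/modules/calib3d/src/undistort.dispatch.cpp:347: error: (-215:Assertion failed) CV_IS_MAT(_src) && CV_IS_MAT(_dst) && (_src->rows == 1 || _src->cols == 1) && (_dst->rows == 1 || _dst->cols == 1) && _src->cols + _src->rows - 1 == _dst->rows + _dst->cols - 1 && (CV_MAT_TYPE(_src->type) == CV_32FC2 || CV_MAT_TYPE(_src->type) == CV_64FC2) && (CV_MAT_TYPE(_dst->type) == CV_32FC2 || CV_MAT_TYPE(_dst->type) == CV_64FC2) in function 'cvUndistortPointsInternal'
```

Run:
```python
from cell import bot;from h import *
from plan import D,Rd
c=bot.read_camera('top');a=cv2.imread('pics/top0.png');b=c['pixels'][:,:,::-1]
inv=lambda P:Rd.inv().apply(P-[D[0],D[1],0])*1000
# rack shift by template matching (8x upsampled)
up=lambda im:cv2.resize(im,None,fx=8,fy=8,interpolation=cv2.INTER_CUBIC)
t=up(a[192:222,401:423]);s=up(b[176:214,396:428])
r=cv2.matchTemplate(s,t,cv2.TM_CCOEFF_NORMED);_,v,_,(mx,my)=cv2.minMaxLoc(r)
d=np.array([396+mx/8-401,176+my/8-192]);q=np.array([[412.25,207.5]])
print(v,d,inv(ray(c,np.r_[q,q+d],.14)))
P=lambda L:proj(c,Rd.apply(L)+[D[0],D[1],0]).round(2).tolist()
print('stop top/bot',P([[.07,-.05,.105],[.07,-.05,.06],[.07,-.08,.105]]),'rack back top home',P([[.07,-.05,.11],[.07,-.08,.11]]))
for x in(407,413): print(x,a[174:194,x].mean(1).round().astype(int).tolist(),'\n',(b[174:190,x]).tolist())
```

```text
0.9738419651985168 [  0.625 -13.875] [[ -2.08214751 -68.87976471 140.        ]
 [ 31.651962   -69.26336908 140.        ]]
stop top/bot [[402.79, 181.37], [399.76, 186.03], [414.95, 182.28]] rack back top home [[403.15, 180.83], [415.35, 181.74]]
407 [119, 114, 132, 128, 121, 120, 118, 119, 78, 49, 48, 47, 50, 66, 69, 66, 63, 79, 123, 139] 
 [[94, 128, 151], [99, 126, 144], [130, 138, 148], [132, 135, 142], [123, 126, 132], [119, 120, 129], [136, 142, 148], [152, 165, 168], [160, 173, 178], [161, 170, 179], [161, 170, 179], [154, 166, 172], [115, 121, 128], [70, 76, 80], [49, 58, 54], [45, 59, 45]]
413 [119, 118, 125, 128, 126, 120, 122, 121, 86, 56, 44, 48, 53, 56, 64, 69, 65, 72, 125, 142] 
 [[93, 128, 150], [93, 126, 149], [114, 129, 145], [130, 134, 145], [128, 131, 138], [117, 119, 128], [120, 124, 131], [106, 117, 114], [76, 111, 71], [50, 95, 40], [48, 94, 38], [48, 93, 37], [51, 94, 39], [49, 95, 38], [51, 95, 39], [49, 95, 40]]
```

Run:
```python
from cell import bot;from h import *
from plan import D,Rd
for n,(r,q) in dict(side=((168,200),(305,340)),top=((175,198),(322,338))).items():
    c=bot.read_camera(n);im=c['pixels'].max(2)[r[0]:r[1],q[0]:q[1]]
    k,_,st,ce=cv2.connectedComponentsWithStats((im<55).astype(np.uint8))
    print(n,[(ce[i]+[q[0],r[0]],st[i,4]) for i in range(1,k) if st[i,4]>8])
    for th in(1.6,1.75,1.92):
        t=th-np.pi/6;print(th,proj(c,Rd.apply([[.0325,.025+.1*np.sin(t),.12+.1*np.cos(t)]])+[D[0],D[1],0]).round(1))
```

```text
side [(array([321.5       , 184.72727273]), np.int32(22))]
1.6 [[324.8 175.3]]
1.75 [[323.2 180. ]]
1.92 [[322.  185.2]]
top [(array([332.06557377, 187.54098361]), np.int32(61))]
1.6 [[336.5 184.6]]
1.75 [[333.7 185.9]]
1.92 [[331.7 187.5]]
```

Both cameras put the lever at 1.92 (locked), and the rack is home with no gap at the stop. Handing in.

```bash
python3 -c "
from cell import bot;print(bot.hand_in())"
```

```text
the job is handed in; nothing more can be done
None
```

The rack is home against its end stop and that shaker's clamp lever is snapped into lock (both confirmed in the camera images). The arm touched nothing else, though joint 6 read 0.107, just past its 0.11 lower limit, for a moment during the first push; the job is handed in.

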